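# Gauge a biscuit-fired vase in the bench caliper and lock the reading

### The arm

A 7-joint arm with a two-finger parallel gripper is mounted at the origin on the work surface. World frame = base frame: x ahead of the robot, y to its left, z up, the work surface at z = 0. Lengths are in mm, angles in rad, forces in N, time in s.
With the tool pointing down it reaches from about 400 to 900 mm from the base axis. Payload 5.5 kg.
Tool frame: the origin (TCP) lies between the finger pads; the fingertips stand 17 mm ahead of it and the grasp point (between the pads) lies 2 mm behind it; z points along the fingers, y is the line along which they close (so a half turn about z gives the same grasp; the last joint's range is limited). The gripper opens to 85 mm and grips with 20 to 120 N. Pads are 22 mm wide; open, the fingers measure 114 mm over their backs; the gripper's body (76 mm by 85 mm) begins 54 mm behind the grasp point. The pads swing forward as they close: fully open they stand 13 mm farther back than shut.
Start: joints at [-1.058, 0.501, -0.427, 1.55, 0.221, 1.138, -0.21], TCP at [160.649, 629.834, 248.31] pointing down, gripper open.
Joint ranges: [-2.88, 2.88], [-0.31, 2.03], [-1.54, 1.56], [0.2, 2.42], [-1.41, 4.55], [0.19, 2.02], [-2.57, 2.57]. Speed limits (rad/s): [2.57, 2.57, 3.14, 3.14, 3.14, 3.14, 3.14].

### API

Orientations are given as a unit quaternion [x, y, z, w].
In Python, from rig import * gives the robot as it stands.
- The arm moves only by the shell command python3 -m creep 'ROWS'. ROWS is JSON, a list of rows, each a list of 5 numbers: the opening, from 0 (shut) to 1 (fully open), then the shift along the tool's x, y, z in m, then the turn about the tool's z in degrees. In form: [[fingers, dx, dy, dz, roll], ...]. A call has 1 to 8 rows; each row shifts and turns the commanded pose from where the row before left it, along the tool's axes as they then stand; what a row does not reach is not made up. A row lasts 1/10 s, in which the tool goes at most 50 mm and 8.59 degrees, less where a joint would pass 70% of its speed; a pose out of reach is approached as far as the arm can. A call is refused whole if a number of a shift passes 0.05 or a number of a turn 8.59, either way. A call with a gripper value outside its range is refused whole. The fingers move at their own pace and stop on an object; the grip force is fixed at half the most. Time passes only in rows, so rows that do not move let the fingers close. It gives the time, the measured TCP pose, the force, the opening and the grip force at its end, in the units of the state.
- read_state(): the state, without advancing time (a new reading comes with each control period).
- camera(name): name is "scene" or "top"; returns a dict with "image" (480x640x3 uint8, red, green, blue), "depth" (480x640 float32, mm along the optical axis (not along the pixel's ray), 0 where there is no reading), "fx", "fy", "cx", "cy" (pixels), "cam_to_world" (4x4, takes a point from camera to world coordinates). Camera axes: x right, y up, looking along -z (the intrinsics and any distortion apply to the point x, -y, -z); pixel columns grow to the right and rows downward; lengths in mm; the calibration is good to about 2 mm. A picture is of the moment at which its call begins.
- close_job(): hands the job in; it is judged then, once.
The state is a dict: "time": time; "joints": joint angles; "dq": joint speeds; "effort": joint torques, N m; "eef_pos": TCP position; "tool_rot": TCP orientation; "wrist_force": force on the tool from outside, world axes, zero at the start; "ft_torque": the same for the moment, N m; "grip_width": opening from 0.0 (shut) to 1.0 (fully open); "grasp_force": force on a finger pad.
Only numpy, scipy, OpenCV 4.12 (cv2) and the standard library are available. Lean on these libraries where they do the work, as an engineer would, in place of code of your own. Each camera call takes 0.05 s, during which the arm holds its last target. There are 200 camera calls.

### The job

Stand the white vase with the cobalt-blue band upright on the bed of the bench caliper, between its jaws, and let go of it. Then slide the blue jaw carriage shut until the vase is pinched between the jaw and the sprung anvil pad: the pad must give a little (about 4 to 8 N of squeeze), but unglazed clay is fragile, so never squeeze it with 15 N or more. Then flip the red cam lever fully over, away from where it lies, to lock the reading, leaving the vase pinched and upright and the two tumblers where they stand.

Things in the scene. Friction and masses are not known exactly. Their poses are not given: they have to be found in the camera images.
- vase: White biscuit-fired vase, round, 120 mm tall, 0.2 to 0.3 kg, broad cobalt-blue band on its belly. Origin: centre of its underside, z up. Belly 68 mm diameter from 18 to 50 mm height; straight neck 48 mm diameter from 68 to 112 mm height (grip here, from above); lip 52 mm. Starts upright on the table in one of three places shared with the two tumblers.
- orange_tumbler: Orange glazed waisted tumbler, 100 mm tall, 62 mm across. Origin: centre of its underside. Leave it where it stands.
- turquoise_tumbler: Turquoise glazed waisted tumbler, 100 mm tall, 62 mm across. Origin: centre of its underside. Leave it where it stands.
- gauge: Bench caliper fixed to the table; place and yaw vary. Origin: at table level; y is the slide axis (line of measurement), x across, z up. Grey base plate x -55 to 95, y -160 to 210 mm; its flat top, 12 mm high with a black mat, is the bed. A steel beam along y at x 60 mm, top 36 mm high, carries the jaw. Anvil at the -y end; the jaw closes towards -y.
- seat (a point): Point on the bed's top (12 mm above the table), on the line of measurement between the open jaws; axes as the caliper's. A vase centred here clears both jaws. At the end the vase's axis must be within 22 mm of the line of measurement and within 55 mm of this point along y.
- anvil: Grey anvil bracket, fixed at the caliper's -y end; origin at table level. In front (+y) of it a sprung aluminium pad, 44 mm wide, 16 to 62 mm high up. The pad's face rests 46 to 68 mm in front of this origin: its setting differs every time and is not reported, so find it by touch. Pushed, it gives up to 16 mm, force rising from 1.5 to 9.5 N, then hits a hard stop.
- jaw: Sliding jaw and its blue carriage. Origin: table level, on the beam's middle, in the plane of the measuring face; axes as the caliper's. Face looks to -y, spans x -85 to 20, height 16 to 66 mm; plate 12 mm thick. Carriage y 0 to 155 mm, 44 mm wide, top 48 mm high. Slides up to 75 mm to -y from fully open; drags with about 7 N and stays where left if pushed back with less.
- post (a point): Top centre of the black square push post on the carriage, 125 mm above the table: 20 x 20 mm, standing free from 48 to 125 mm height, 55 mm behind (+y) the measuring face. Push it from its +y side, or grip it, to slide the jaw.
- cam_lever (a joint): Red-tipped cam lever on the carriage, hinged about the slide direction; pivot at x 0, y 125, height 62 mm in the jaw's frame; 70 mm long, 16 mm thick. 0 (free): leans 35 degrees from upright to the caliper's -x. 1.25 (locked, at its stop): leans 37 degrees to +x. Locked means above 1.0; the lobe stiffens from 0.75 and passes centre at 1.12. Needs 3 to 10 N at half length.
- lever_tip (a point): The end of the red cam lever, 70 mm from its pivot.

How it is judged (in metres and radians):
On the way, in this order (a step that is already met when the one before it is completed fails the run):
1. the vase stands upright on the bed between the jaws, released, the lever still free (x of vase in the frame of seat between -0.022 and 0.022 m and y of vase in the frame of seat between -0.055 and 0.055 m and z of vase in the frame of seat between -0.005 and 0.005 m and angle between vase's own z axis and vertical below 0.08 rad and contact force between the fingers and vase below 0.1 N and value of joint cam_lever below 0.4 rad), for 0.2 s.
2. the vase is pinched between jaw and anvil pad with more than 2 N on each, not held by the fingers, the lever still free (all of step 1 and contact force between each of jaw, anvil and vase above 2 N), for 0.3 s.
3. the cam lever is flipped over to locked, the vase still pinched (contact force between each of jaw, anvil and vase above 2 N and value of joint cam_lever above 1 rad), for 0.2 s.
At the end, for the whole second after the job is handed in: The vase stands upright (within 0.08 rad) and at rest on the bed, within 22 mm of the line of measurement, pinched with 2 to 15 N by both the jaw and the anvil pad, and the cam lever is locked (beyond 1.0 rad) (all of step 3 and x of vase in the frame of seat between -0.022 and 0.022 m and y of vase in the frame of seat between -0.055 and 0.055 m and z of vase in the frame of seat between -0.005 and 0.005 m and angle between vase's own z axis and vertical below 0.08 rad and contact force between jaw and vase below 15 N and linear speed of vase below 0.01 m/s); the robot touches nothing.
It fails at once if the vase is squeezed with 15 N or more by jaw or anvil (contact force between any of jaw, anvil and vase above 15 N).
It fails at once if the vase is tipped over (angle between vase's own z axis and vertical above 0.7 rad).
It fails at once if a tumbler is moved by more than 30 mm or tipped (distance of any of orange_tumbler, turquoise_tumbler from where it was at the start of the episode above 0.03 m or angle between any of orange_tumbler, turquoise_tumbler's own z axis and vertical above 0.5 rad).
It also fails if it takes over 72 s, if anything falls off the work surface, if the arm or the gripper's body presses on something with over 40 N, if the wrist force passes 120 N, or if a joint passes its speed limit or range.

## Working session

There is one attempt and no reset: what is moved stays moved. The work goes in short steps, Python scripts to look and compute and a shell command to move; the robot and the scene stay as the last step left them, time stands still between calls to the robot, and variables do not carry over. Pictures are saved under pics/ and viewed, at most 10 in all, crops included, and the job is handed in when it is done.

```bash
mkdir -p pics; ls; python3 - <<'E'
from rig import *
import cv2, numpy as np
s=read_state(); print(s)
for n in("scene","top"):
    c=camera(n); cv2.imwrite(f"pics/{n}0.png",c["image"][:,:,::-1]); np.savez(f"{n}0.npz",**c)
    print(n,c["fx"],c["fy"],c["cx"],c["cy"],c["cam_to_world"], c.keys())
E
```

```text
pics
{'time': 0.0, 'joints': array([-1.05779909,  0.50185997, -0.42676739,  1.55147244,  0.22078074,
        1.13832247, -0.21031557]), 'dq': array([-0.00147001, -0.00036947,  0.00137143, -0.00099514, -0.00047002,
        0.00133251, -0.00215774]), 'effort': array([ 5.45487983e-04, -5.69514513e+01, -5.81605822e+00, -2.80945748e+01,
        1.05606567e-02,  1.18742572e-02, -3.98901978e-07]), 'eef_pos': array([160.56941827, 629.15016323, 247.24029382]), 'tool_rot': array([ 1.24566742e-01,  9.92210722e-01, -9.92591791e-04, -1.58896146e-04]), 'wrist_force': array([-0.06693413, -0.33120615, -0.00302606]), 'ft_torque': array([0.01401517, 0.03960793, 0.0085846 ]), 'grasp_force': 0.0, 'grip_width': 1.0007128135735042}
scene 455.2282260249309 455.2282260249309 313.5247637095579 237.20892696490085 [[ 3.96278085e-01 -4.99978235e-01  7.70055481e-01  1.15432651e+03]
 [ 9.17983442e-01  2.00750390e-01 -3.42060931e-01 -2.59368396e+02]
 [ 1.64340819e-02  8.42449432e-01  5.38524722e-01  5.45588028e+02]
 [ 0.00000000e+00  0.00000000e+00  0.00000000e+00  1.00000000e+00]] dict_keys(['image', 'depth', 'fx', 'fy', 'cx', 'cy', 'cam_to_world'])
top 440.8429995428753 440.8429995428753 321.33312310085927 241.3042675488784 [[-2.58247860e-03  9.74585949e-01 -2.23999014e-01  3.44385515e+02]
 [-9.99990144e-01 -3.32580432e-03 -2.94121389e-03  2.62244928e+01]
 [-3.61144262e-03  2.23989211e-01  9.74584933e-01  9.38740432e+02]
 [ 0.00000000e+00  0.00000000e+00  0.00000000e+00  1.00000000e+00]] dict_keys(['image', 'depth', 'fx', 'fy', 'cx', 'cy', 'cam_to_world'])
```

View pics/scene0.png

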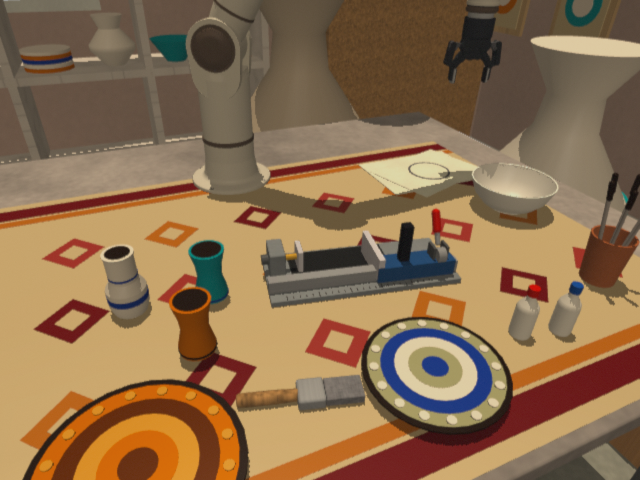

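View pics/top0.png

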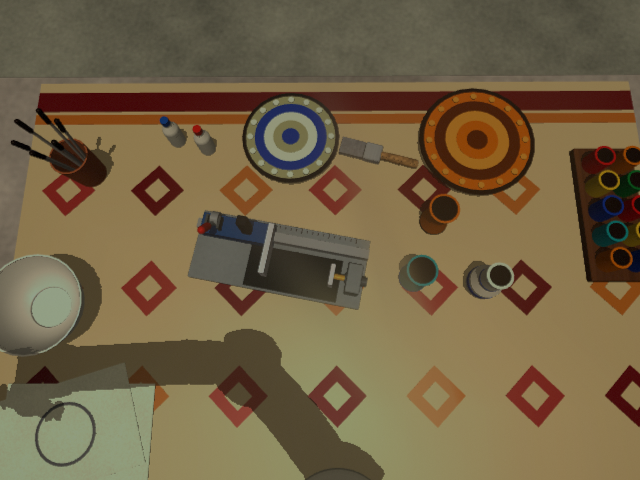

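The scene view shows the vase at (125,285), turquoise tumbler (208,270), orange tumbler (194,325), and the caliper from (265,265) to (455,265) with the lever at (437,222). In the top view the vase lip is at (499,276), the anvil at (352,279), the jaw at (265,248), the post at about (243,225), and the red tip at (201,229).

```bash
cat > h.py <<'E'
import numpy as np, cv2
def cloud(c):
    v,u=np.mgrid[0:480,0:640]; d=c["depth"].astype(float)
    p=np.stack([(u-c["cx"])/c["fx"]*d,-(v-c["cy"])/c["fy"]*d,-d],-1)
    T=c["cam_to_world"]; P=p@T[:3,:3].T+T[:3,3]; P[d==0]=np.nan; return P
def ray(c,u,v,z):
    T=c["cam_to_world"]; r=T[:3,:3]@np.array([(u-c["cx"])/c["fx"],-(v-c["cy"])/c["fy"],-1]); o=T[:3,3]
    return o+r*(z-o[2])/r[2]
def top_of(P,box,zlo,zhi):
    x0,x1,y0,y1=box
    m=(P[...,0]>x0)&(P[...,0]<x1)&(P[...,1]>y0)&(P[...,1]<y1)&(P[...,2]>zlo)&(P[...,2]<zhi)
    return m
E
python3 - <<'E'
from h import *
C={n:dict(np.load(n+"0.npz")) for n in("top","scene")}
for n,c in C.items():
    P=cloud(c); hsv=cv2.cvtColor(c["image"],cv2.COLOR_RGB2HSV)
    print(n)
    if n=="top": 
        for uv in[(499,276),(422,270),(438,213),(265,248),(352,279),(201,229),(560,400)]: print(uv,P[uv[1],uv[0]].round(0))
    # table objects: lips
    for nm,(x,y),h in[("vase",(430,-375),120),("turq",(440,-210),100),("or",(570,-250),100)]:
        m=top_of(P,(x-60,x+60,y-60,y+60),h-7,h+6); q=P[m][:,:2].astype(np.float32)
        if len(q)>5: print(nm,len(q),cv2.minEnclosingCircle(q))
    # caliper parts
    B=(350,720,-140,330)
    for nm,lo,hi in[("post/lever>100",100,150),("base12",9,15),("beam36",33,39),("carr48",45,51),("jaw66",61,70)]:
        m=top_of(P,B,lo,hi).astype(np.uint8); k,l,st,ce=cv2.connectedComponentsWithStats(m)
        for i in range(1,k):
            if st[i,4]>25:
                q=P[l==i]; (cx,cy),(w,h),a=cv2.minAreaRect(q[:,:2].astype(np.float32)); print(nm,st[i,4],ce[i].round(),"rect",round(cx),round(cy),round(w),round(h),round(a,1),"zmed",np.median(q[:,2]).round(1),"zmax",q[:,2].max().round(1),"mean",q.mean(0).round(1))
    m=((hsv[...,0]<6)|(hsv[...,0]>174))&(hsv[...,1]>150)&(P[...,2]>60); print("red",m.sum(),P[m].mean(0),P[m].max(0),P[m].min(0))
E
```

```text
top
(499, 276) [ 464. -302.  123.]
(422, 270) [ 480. -165.   98.]
(438, 213) [ 594. -202.  100.]
(265, 248) [532. 143.  65.]
(352, 279) [468. -32.  65.]
(201, 229) [556. 257. 128.]
(560, 400) [ 230. -452.   -2.]
vase 159 ((466.22552490234375, -315.3334655761719), 23.47954750061035)
turq 550 ((476.8216552734375, -168.22789001464844), 29.021812438964844)
or 671 ((603.5252685546875, -216.032958984375), 30.819015502929688)
post/lever>100 144 [242. 222.] rect 574 183 21 20 77.3 zmed 122.1 zmax 126.3 mean [572.3 181.9 119.2]
post/lever>100 101 [203. 228.] rect 561 256 15 26 73.0 zmed 124.1 zmax 132.3 mean [559.1 254.8 120.6]
base12 27 [228. 215.] rect 617 233 33 4 76.8 zmed 11.4 zmax 13.9 mean [616.9 232.5  11.2]
base12 698 [323. 236.] rect 570 32 217 20 78.9 zmed 11.2 zmax 14.7 mean [569.   26.5  11.3]
base12 6221 [275. 270.] rect 499 123 369 106 78.9 zmed 11.3 zmax 15.0 mean [495.5 127.6  11.4]
beam36 28 [199. 222.] rect 595 289 8 19 76.0 zmed 34.8 zmax 37.2 mean [594.8 288.8  34.9]
beam36 809 [321. 245.] rect 544 30 203 21 78.9 zmed 35.2 zmax 38.9 mean [544.1  29.9  35.2]
carr48 33 [204
[... 1897 characters left out ...]
mean [581.5 195.4  47.1]
carr48 37 [265. 257.] rect 470 -57 13 19 78.3 zmed 47.7 zmax 50.7 mean [470.7 -56.7  47.5]
carr48 36 [277. 263.] rect 499 -42 30 8 67.1 zmed 48.0 zmax 50.7 mean [500.4 -41.3  47.9]
jaw66 223 [374. 246.] rect 534 141 13 106 79.2 zmed 64.8 zmax 67.5 mean [538.7 140.   64.6]
jaw66 290 [275. 248.] rect 473 -36 30 61 78.7 zmed 64.5 zmax 67.1 mean [475.1 -36.6  64.4]
jaw66 141 [439. 250.] rect 592 251 32 40 83.6 zmed 66.5 zmax 69.9 mean [597.7 248.8  66.1]
jaw66 53 [403. 253.] rect 582 178 23 13 43.6 zmed 65.7 zmax 69.9 mean [581.9 179.1  65.7]
red 320 [664.60400491 268.38616801 104.28306248] [790.321369   297.27661269 131.57689656] [553.69670209 247.92599103  85.52507505]
```

```bash
cat >> h.py <<'E'
YAW=np.deg2rad(-11.1); CX=np.array([np.cos(YAW),np.sin(YAW)]); CY=np.array([-CX[1],CX[0]]); O=np.array([497.,98.])
def cal(x,y): return O+x*CX+y*CY
def tocal(p): d=np.asarray(p)[:2]-O; return np.array([d@CX,d@CY])
def shift(target):
    from rig import read_state
    from scipy.spatial.transform import Rotation as R
    s=read_state(); r=R.from_quat(s["tool_rot"]); d=r.inv().apply(np.asarray(target,float)-s["eef_pos"])
    y=r.apply([0,1,0]); print("t",round(s["time"],2),"pos",s["eef_pos"].round(1),"cal",tocal(s["eef_pos"]).round(1),"tilt_z",r.apply([0,0,1]).round(3),"yaw_err_deg(world)",round(np.rad2deg(np.arctan2(y[1],y[0])-np.arctan2(CY[1],CY[0])),2))
    print("shift mm",d.round(1),"F",s["wrist_force"].round(2),"Fcal",round(s["wrist_force"][:2]@CX,2),round(s["wrist_force"][:2]@CY,2),"grip",round(s["grip_width"],3),round(s["grasp_force"],1))
E
python3 -m creep '[[1,0,0,0,-3.2],[1,-0.0266,-0.0253,0,0],[1,-0.0266,-0.0253,0,0],[1,-0.0266,-0.0253,0,0],[1,-0.0266,-0.0253,0,0],[1,-0.0266,-0.0253,0,0],[1,-0.0266,-0.0253,0,0],[1,-0.0266,-0.0253,0,0]]'
python3 -m creep '[[1,-0.0266,-0.0253,0,0],[1,-0.0266,-0.0253,0,0],[1,-0.0266,-0.0253,0,0],[1,-0.0266,-0.0253,0,0],[1,-0.0266,-0.0253,0,0],[1,-0.0266,-0.0253,0,0],[1,-0.0266,-0.0253,0,0],[1,-0.0266,-0.0253,0,0]]'
python3 -m creep '[[1,0,0,0,0],[1,0,0,0,0]]'
python3 -c "
from h import *
shift([466.7,-315.5,247])"
```

```text
time: 0.9
eef_pos: [309.8, 418.6, 248.0]
tool_rot: [0.097, 0.995, -0.0, -0.0]
wrist_force: [-0.0, 0.4, -0.1]
grip_width: 1.001
grasp_force: 0.0
time: 1.7
eef_pos: [479.4, 179.1, 248.1]
tool_rot: [0.097, 0.995, -0.0, -0.0]
wrist_force: [0.6, 0.2, -0.7]
grip_width: 1.002
grasp_force: 0.0
time: 1.9
eef_pos: [479.1, 179.7, 247.9]
tool_rot: [0.098, 0.995, -0.0, -0.0]
wrist_force: [0.1, 1.0, 0.5]
grip_width: 1.006
grasp_force: 0.0
t 1.9 pos [479.1 179.7 247.9] cal [-33.3  76.7] tilt_z [-0.001 -0.    -1.   ] yaw_err_deg(world) -0.16
shift mm [ -84.5 -488.1    0.9] F [0.1  1.02 0.49] Fcal -0.09 1.02 grip 1.006 0.0
```

```bash

python3 -m creep '[[1,-0.0053,-0.0305,0,0],[1,-0.0053,-0.0305,0,0],[1,-0.0053,-0.0305,0,0],[1,-0.0053,-0.0305,0,0],[1,-0.0053,-0.0305,0,0],[1,-0.0053,-0.0305,0,0],[1,-0.0053,-0.0305,0,0],[1,-0.0053,-0.0305,0,0]]' >/dev/null
python3 -m creep '[[1,-0.0053,-0.0305,0,0],[1,-0.0053,-0.0305,0,0],[1,-0.0053,-0.0305,0,0],[1,-0.0053,-0.0305,0,0],[1,-0.0053,-0.0305,0,0],[1,-0.0053,-0.0305,0,0],[1,-0.0053,-0.0305,0,0],[1,-0.0053,-0.0305,0,0]]' >/dev/null
python3 -m creep '[[1,0,0,0,0],[1,0,0,0,0],[1,0,0,0,0]]' >/dev/null
python3 -c "
from h import *
shift([466.7,-315.5,95])"
```

```text
t 3.8 pos [ 468.9 -312.2  247.9] cal [  51.4 -408. ] tilt_z [-0.     0.002 -1.   ] yaw_err_deg(world) 0.16
shift mm [  1.5  -3.9 152.9] F [ 0.39  1.25 -0.59] Fcal 0.14 1.3 grip 1.003 0.0
```

```bash

python3 -m creep '[[1,0.0015,-0.004,0.02,0],[1,0,0,0.025,0],[1,0,0,0.025,0],[1,0,0,0.025,0],[1,0,0,0.025,0],[1,0,0,0.02,0],[1,0,0,0.012,0],[1,0,0,0,0]]'
python3 -m creep '[[0.4,0,0,0,0],[0.4,0,0,0,0],[0.4,0,0,0,0],[0.4,0,0,0,0],[0.4,0,0,0,0],[0.4,0,0,0,0],[0.4,0,0,0,0],[0.4,0,0,0,0]]'
python3 -c "
from h import *
shift([466.7,-315.5,95])"
```

```text
time: 4.6
eef_pos: [465.4, -316.1, 94.8]
tool_rot: [0.096, 0.995, 0.001, -0.001]
wrist_force: [-0.6, -0.6, 0.2]
grip_width: 1.001
grasp_force: 0.0
time: 5.4
eef_pos: [467.8, -317.1, 98.2]
tool_rot: [0.096, 0.995, 0.001, 0.001]
wrist_force: [0.2, 4.2, 7.3]
grip_width: 0.58
grasp_force: 59.5
t 5.4 pos [ 467.8 -317.1   98.2] cal [  51.3 -412.9] tilt_z [ 0.003  0.001 -1.   ] yaw_err_deg(world) 0.05
shift mm [1.4 1.3 3.2] F [0.21 4.19 7.34] Fcal -0.6 4.15 grip 0.58 59.5
```

```bash

python3 -m creep '[[0.4,0,0,-0.01,0],[0.4,0,0,-0.02,0],[0.4,0,0,-0.02,0],[0.4,0,0,-0.025,0],[0.4,0,0,-0.025,0],[0.4,0,0,-0.025,0],[0.4,0,0,-0.025,0],[0.4,0,0,0,0]]'
python3 -c "
from h import *
print(cal(0,-42))
shift([*cal(0,-42),248])"
```

```text
time: 6.2
eef_pos: [467.7, -320.2, 250.9]
tool_rot: [0.097, 0.995, -0.002, 0.004]
wrist_force: [1.4, -0.8, -1.6]
grip_width: 0.578
grasp_force: 60.8
[488.91407741  56.78570811]
t 6.2 pos [ 467.7 -320.2  250.9] cal [  51.7 -416. ] tilt_z [ 0.007 -0.004 -1.   ] yaw_err_deg(world) -0.06
shift mm [ 52.1 374.    1.3] F [ 1.37 -0.78 -1.59] Fcal 1.49 -0.5 grip 0.578 60.8
```

```bash

python3 -m creep '[[0.4,0.0022,0.0156,0,0],[0.4,0.0033,0.0234,0,0],[0.4,0.0033,0.0234,0,0],[0.4,0.0033,0.0234,0,0],[0.4,0.0033,0.0234,0,0],[0.4,0.0033,0.0234,0,0],[0.4,0.0033,0.0234,0,0],[0.4,0.0033,0.0234,0,0]]' >/dev/null
python3 -m creep '[[0.4,0.0033,0.0234,0,0],[0.4,0.0033,0.0234,0,0],[0.4,0.0033,0.0234,0,0],[0.4,0.0033,0.0234,0,0],[0.4,0.0033,0.0234,0,0],[0.4,0.0033,0.0234,0,0],[0.4,0.0033,0.0234,0,0],[0.4,0.0033,0.0234,0,0]]' >/dev/null
python3 -m creep '[[0.4,0,0.0078,0,0],[0.4,0,0,0,0],[0.4,0,0,0,0],[0.4,0,0,0,0]]'
python3 -c "
from h import *
shift([*cal(0,-42),248])"
```

```text
time: 8.2
eef_pos: [487.1, 57.5, 245.9]
tool_rot: [0.098, 0.995, -0.0, -0.0]
wrist_force: [-0.8, -0.0, -1.8]
grip_width: 0.58
grasp_force: 61.1
t 8.2 pos [487.1  57.5 245.9] cal [ -2.  -41.6] tilt_z [-0.001 -0.001 -1.   ] yaw_err_deg(world) -0.13
shift mm [-2.  -0.4 -2.1] F [-0.84 -0.   -1.84] Fcal -0.83 -0.16 grip 0.58 61.1
```

```bash

python3 -m creep '[[0.4,-0.002,0,0.01,0],[0.4,0,0,0.02,0],[0.4,0,0,0.02,0],[0.4,0,0,0.02,0],[0.4,0,0,0.02,0],[0.4,0,0,0.02,0],[0.4,0,0,0.012,0],[0.4,0,0,0,0]]' >/dev/null
python3 -m creep '[[0.4,0,0,0,0],[0.4,0,0,0,0]]' >/dev/null
python3 - <<'E'
from h import *
from rig import *
shift([*cal(0,-42),110])
c=camera("scene"); cv2.imwrite("pics/s1.png",cv2.resize(c["image"][150:330,200:500,::-1],None,fx=2.5,fy=2.5))
E
```

```text
t 9.2 pos [490.2  58.7 125.2] cal [  0.9 -39.9] tilt_z [ 0.002  0.    -1.   ] yaw_err_deg(world) -0.02
shift mm [ 0.9 -2.2 15.2] F [ 0.53  0.4  -2.54] Fcal 0.44 0.49 grip 0.575 61.0
```

View pics/s1.png

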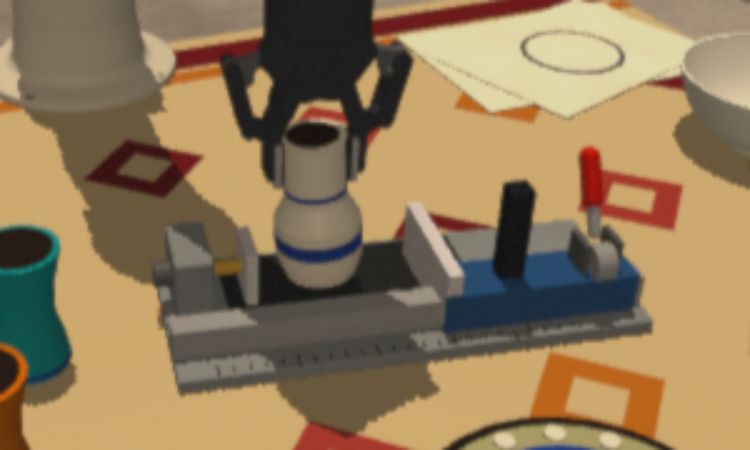

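The picture shows the vase held upright above the mat at crop (318,240), with about 10 mm free to the pad at (247,265) and the lever still free.

```bash

python3 -m creep '[[0.4,0,0,0.006,0],[0.4,0,0,0.005,0],[0.4,0,0,0,0],[0.4,0,0,0,0]]'
python3 -m creep '[[0.4,0,0,0.001,0],[0.4,0,0,0.001,0],[0.4,0,0,0,0]]'
python3 -m creep '[[0.4,0,0,0.001,0],[0.4,0,0,0.001,0],[0.4,0,0,0,0]]'
```

```text
time: 9.65
eef_pos: [489.1, 58.7, 113.1]
tool_rot: [0.097, 0.995, -0.0, -0.0]
wrist_force: [-0.0, -0.1, -2.8]
grip_width: 0.578
grasp_force: 61.0
time: 9.95
eef_pos: [489.3, 58.7, 111.2]
tool_rot: [0.097, 0.995, 0.0, -0.0]
wrist_force: [-0.3, 0.4, -2.3]
grip_width: 0.575
grasp_force: 61.0
time: 10.25
eef_pos: [490.3, 58.8, 110.1]
tool_rot: [0.097, 0.995, 0.0, 0.001]
wrist_force: [1.2, -0.6, 3.7]
grip_width: 0.58
grasp_force: 59.6
```

```bash

python3 -m creep '[[0.62,0,0,0,0],[0.66,0,0,0,0],[0.7,0,0,0,0],[0.8,0,0,0,0],[0.9,0,0,0,0],[1,0,0,0,0],[1,0,0,0,0],[1,0,0,0,0]]'
python3 -m creep '[[1,0,0,-0.01,0],[1,0,0,-0.02,0],[1,0,0,-0.03,0],[1,0,0,-0.03,0],[1,0,0,-0.03,0],[1,0,0,-0.02,0],[1,0,0,0,0],[1,0,0,0,0]]'
python3 - <<'E'
from h import *
from rig import *
for n in("top","scene"):
    P=cloud(camera(n)); v=cal(0,-42)
    m=top_of(P,(v[0]-60,v[0]+60,v[1]-60,v[1]+60),125,139)
    if m.sum()>5: q,r=cv2.minEnclosingCircle(P[m][:,:2].astype(np.float32)); print(n,m.sum(),tocal(q),r,np.median(P[m][:,2]))
shift([*cal(60,98+45),250])
E
```

```text
time: 11.05
eef_pos: [489.3, 58.7, 109.3]
tool_rot: [0.097, 0.995, 0.0, -0.0]
wrist_force: [0.3, 0.3, -0.1]
grip_width: 1.001
grasp_force: 0.0
time: 11.85
eef_pos: [489.5, 58.7, 250.0]
tool_rot: [0.097, 0.995, 0.0, 0.001]
wrist_force: [0.0, 0.2, -1.0]
grip_width: 0.997
grasp_force: 0.0
scene 343 [ -1.94052128 -33.56495759] 28.328950881958008 131.01005862448312
t 11.95 pos [488.6  58.5 248.5] cal [ -0.7 -40.3] tilt_z [-0.002 -0.    -1.   ] yaw_err_deg(world) -0.01
shift mm [-60.6 183.3  -1.6] F [-0.13 -0.11 -0.55] Fcal -0.11 -0.13 grip 0.997 0.0
```

```bash

python3 -m creep '[[0,-0.006,0.0175,0,0],[0,-0.009,0.0258,0,0],[0,-0.009,0.0258,0,0],[0,-0.009,0.0258,0,0],[0,-0.009,0.0258,0,0],[0,-0.009,0.0258,0,0],[0,-0.0096,0.026,0,0],[0,0,0,0,0]]' >/dev/null
python3 -m creep '[[0,0,0,0,0],[0,0,0,0,0],[0,0,0,0,0]]'
python3 -c "
from h import *
shift([*cal(60,132),100])"
```

```text
time: 13.05
eef_pos: [581.7, 214.8, 248.9]
tool_rot: [0.098, 0.995, -0.001, -0.0]
wrist_force: [-0.6, 0.4, 0.8]
grip_width: -0.001
grasp_force: 0.0
t 13.05 pos [581.7 214.8 248.9] cal [ 60.6 130.9] tilt_z [-0.001 -0.001 -1.   ] yaw_err_deg(world) -0.1
shift mm [  0.5   1.3 148.9] F [-0.65  0.43  0.84] Fcal -0.72 0.29 grip -0.001 0.0
```

```bash

python3 -m creep '[[0,0,0.001,0.02,0],[0,0,0,0.025,0],[0,0,0,0.025,0],[0,0,0,0.025,0],[0,0,0,0.02,0],[0,0,0,0.018,0],[0,0,0,0.014,0],[0,0,0,0,0]]'
python3 -m creep '[[0,0,-0.003,0,0],[0,0,-0.003,0,0],[0,0,0,0,0]]'
python3 -m creep '[[0,0,-0.002,0,0],[0,0,-0.002,0,0],[0,0,-0.002,0,0],[0,0,-0.002,0,0],[0,0,-0.002,0,0]]'
python3 - <<'E'
from h import *
from rig import *
c=camera("scene"); cv2.imwrite("pics/s2.png",cv2.resize(c["image"][150:330,200:500,::-1],None,fx=2.5,fy=2.5))
shift([*cal(60,132),100])
E
```

```text
time: 13.85
eef_pos: [581.9, 216.3, 101.2]
tool_rot: [0.097, 0.995, -0.001, -0.001]
wrist_force: [0.8, 0.6, 0.9]
grip_width: -0.007
grasp_force: 0.0
time: 14.15
eef_pos: [581.5, 210.8, 103.2]
tool_rot: [0.097, 0.995, 0.0, 0.001]
wrist_force: [-0.6, 0.5, -0.1]
grip_width: -0.004
grasp_force: 0.0
time: 14.65
eef_pos: [580.3, 205.3, 103.9]
tool_rot: [0.096, 0.995, 0.003, 0.002]
wrist_force: [0.7, 7.3, 2.1]
grip_width: 0.004
grasp_force: 3.0
t 14.7 pos [580.2 204.8 103.8] cal [ 61.1 120.8] tilt_z [ 0.004  0.004 -1.   ] yaw_err_deg(world) 0.1
shift mm [ 1.1 11.2  3.9] F [-0.01  6.79  3.8 ] Fcal -1.32 6.66 grip 0.005 3.2
```

View pics/s2.png

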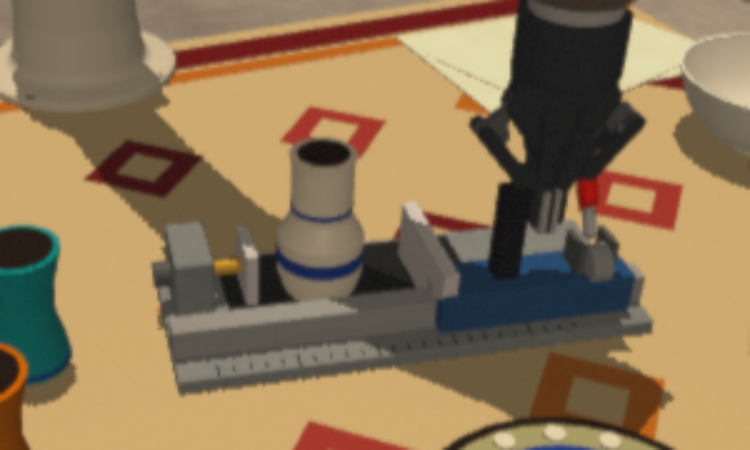

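```bash

python3 -m creep '[[0,0,-0.004,0,0],[0,0,-0.004,0,0],[0,0,-0.004,0,0],[0,0,-0.004,0,0],[0,0,-0.004,0,0],[0,0,-0.004,0,0],[0,0,-0.004,0,0],[0,0,-0.003,0,0]]' >/dev/null
python3 -m creep '[[0,0,-0.002,0,0],[0,0,-0.002,0,0],[0,0,-0.002,0,0],[0,0,-0.002,0,0],[0,0,-0.002,0,0]]' >/dev/null
python3 - <<'E'
from h import *
shift([*cal(60,59),100])
E
python3 -m creep '[[0,0,-0.001,0,0],[0,0,-0.001,0,0],[0,0,-0.001,0,0]]' |grep -E "pos|wrist"
python3 -m creep '[[0,0,-0.001,0,0],[0,0,-0.001,0,0],[0,0,-0.001,0,0]]' |grep -E "pos|wrist"
python3 -m creep '[[0,0,-0.001,0,0],[0,0,-0.001,0,0],[0,0,-0.001,0,0]]' |grep -E "pos|wrist"
python3 - <<'E'
from h import *
from rig import *
c=camera("scene"); cv2.imwrite("pics/s3.png",cv2.resize(c["image"][150:330,200:500,::-1],None,fx=2.5,fy=2.5))
shift([*cal(60,59),100])
E
```

```text
t 16.0 pos [572.5 165.4 104. ] cal [61.1 80.7] tilt_z [ 0.004  0.005 -1.   ] yaw_err_deg(world) 0.15
shift mm [  1.2 -21.7   3.8] F [0.92 8.93 3.5 ] Fcal -0.81 8.95 grip -0.001 3.7
eef_pos: [572.1, 163.0, 104.1]
wrist_force: [1.7, 8.3, 3.8]
eef_pos: [571.5, 160.0, 104.1]
wrist_force: [1.1, 9.2, 4.3]
eef_pos: [570.9, 157.1, 104.0]
wrist_force: [1.8, 9.8, 5.0]
t 16.95 pos [570.9 156.8 104. ] cal [61.2 71.9] tilt_z [ 0.004  0.005 -1.   ] yaw_err_deg(world) 0.16
shift mm [  1.2 -13.    3.9] F [0.38 8.35 3.43] Fcal -1.23 8.26 grip 0.001 3.9
```

View pics/s3.png

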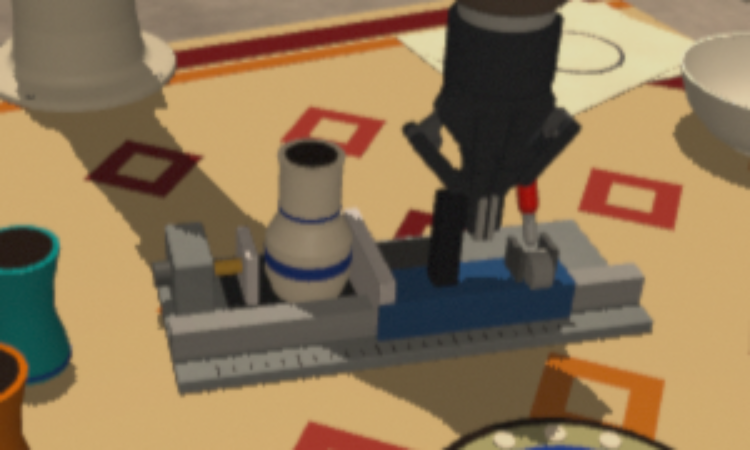

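The vase has been pushed by the jaw to crop (308,240) and is upright, with a small gap still to the pad at (247,265).

```bash
cat > pad.py <<'E'
from h import *
from rig import *
P=cloud(camera("scene")); 
D=(P[...,:2]-O); X=D@CX; Y=D@CY; Z=P[...,2]
m=(abs(X)<24)&(Y>-110)&(Y<-70)&(Z>57)&(Z<65)   # pad top
if m.sum(): print("pad top",m.sum(),"y",np.percentile(Y[m],[5,50,95]).round(1))
m=(abs(X-30)<50)&(Y>-45)&(Y<60)&(Z>61)&(Z<69)&(X<70)
m&=~((X**2+(Y+50)**2)<30**2)
if m.sum(): print("jaw top",m.sum(),"y",np.percentile(Y[m],[5,50,95]).round(1))
m=(abs(X)<60)&(abs(Y+45)<50)&(Z>125)&(Z<139)
q,r=cv2.minEnclosingCircle(P[m][:,:2].astype(np.float32)); print("lip",tocal(q).round(1),round(r,1))
shift([*cal(60,52),100])
E
python3 pad.py
python3 -m creep '[[0,0,-0.001,0,0],[0,0,-0.001,0,0]]' |grep -E "pos|wrist"
python3 -m creep '[[0,0,-0.001,0,0],[0,0,-0.001,0,0]]' |grep -E "pos|wrist"
python3 pad.py
```

```text
pad top 99 y [-95.3 -89.3 -71.8]
jaw top 282 y [-37.7  -4.9  37.5]
lip [ -0.4 -41.9] 26.8
t 17.0 pos [570.9 156.8 104. ] cal [61.2 71.9] tilt_z [ 0.004  0.005 -1.   ] yaw_err_deg(world) 0.15
shift mm [  1.2 -19.9   3.9] F [1.47 8.65 3.95] Fcal -0.22 8.78 grip -0.004 3.7
eef_pos: [570.5, 155.2, 104.0]
wrist_force: [0.7, 8.2, 3.5]
eef_pos: [570.2, 153.1, 104.0]
wrist_force: [0.1, 8.8, 2.9]
pad top 109 y [-95.3 -88.3 -72. ]
jaw top 278 y [-35.4  -8.2  34.5]
lip [ -0.5 -45.3] 27.0
t 17.45 pos [570.1 152.9 104. ] cal [61.2 68. ] tilt_z [ 0.004  0.005 -1.   ] yaw_err_deg(world) 0.16
shift mm [  1.2 -16.    3.9] F [0.75 8.63 2.85] Fcal -0.93 8.62 grip -0.002 3.9
```

```bash

python3 -m creep '[[0,0,-0.001,0,0],[0,0,-0.001,0,0]]' |grep -E "pos|wrist"
python3 -m creep '[[0,0,-0.001,0,0],[0,0,-0.001,0,0]]' |grep -E "pos|wrist"
python3 -m creep '[[0,0,-0.001,0,0],[0,0,-0.001,0,0]]' |grep -E "pos|wrist"
python3 pad.py
python3 -m creep '[[0,0,-0.001,0,0]]' |grep -E "pos|wrist"
python3 -m creep '[[0,0,-0.001,0,0]]' |grep -E "pos|wrist"
python3 -m creep '[[0,0,-0.001,0,0]]' |grep -E "pos|wrist"
python3 pad.py
```

```text
eef_pos: [569.8, 151.2, 104.0]
wrist_force: [1.0, 9.4, 3.7]
eef_pos: [569.4, 149.2, 104.0]
wrist_force: [1.7, 8.9, 4.3]
eef_pos: [569.0, 147.2, 104.0]
wrist_force: [1.2, 8.7, 4.2]
pad top 118 y [-95.2 -88.  -74.4]
jaw top 230 y [-30.6 -12.8  37.2]
lip [ -1.8 -52. ] 26.9
t 18.1 pos [568.9 147.  104. ] cal [61.2 62. ] tilt_z [ 0.004  0.005 -1.   ] yaw_err_deg(world) 0.16
shift mm [  1.2 -10.    3.9] F [0.81 8.9  4.18] Fcal -0.92 8.89 grip -0.001 4.0
eef_pos: [568.9, 146.6, 104.1]
wrist_force: [1.4, 10.4, 3.3]
eef_pos: [568.8, 145.9, 104.2]
wrist_force: [1.1, 11.0, 4.9]
eef_pos: [568.6, 145.0, 104.2]
wrist_force: [1.2, 10.0, 4.4]
pad top 123 y [-96.9 -89.7 -76.3]
jaw top 222 y [-20.6 -14.1  33.5]
lip [ -1.7 -54.5] 27.5
t 18.45 pos [568.6 144.8 104.1] cal [61.2 59.7] tilt_z [ 0.005  0.006 -1.   ] yaw_err_deg(world) 0.19
shift mm [ 1.3 -7.8  4.1] F [0.75 9.88 5.01] Fcal -1.17 9.84 grip 0.001 4.5
```

```bash

python3 -m creep '[[0,0,-0.001,0,0],[0,0,-0.001,0,0]]' |grep -E "pos|wrist"
python3 -m creep '[[0,0,-0.001,0,0],[0,0,-0.001,0,0]]' |grep -E "pos|wrist"
python3 -m creep '[[0,0,-0.001,0,0]]' |grep -E "pos|wrist"
python3 pad.py
python3 -m creep '[[0,0,-0.001,0,0]]' |grep -E "pos|wrist"
python3 pad.py
```

```text
eef_pos: [568.3, 143.4, 104.2]
wrist_force: [1.6, 10.0, 4.5]
eef_pos: [568.0, 141.7, 104.2]
wrist_force: [0.7, 11.9, 2.7]
eef_pos: [567.9, 141.3, 104.2]
wrist_force: [3.2, 13.3, 2.6]
pad top 122 y [-100.8  -93.7  -82.1]
jaw top 196 y [-23.8 -17.1  27.8]
lip [ -1.1 -57. ] 26.7
t 19.0 pos [567.9 141.3 104.3] cal [61.2 56.1] tilt_z [ 0.006  0.008 -1.   ] yaw_err_deg(world) 0.24
shift mm [ 1.3 -4.1  4.2] F [ 2.45 11.93  2.83] Fcal 0.11 12.18 grip 0.0 9.0
eef_pos: [567.9, 141.2, 104.3]
wrist_force: [3.2, 16.4, 1.2]
pad top 122 y [-100.8  -93.8  -81.9]
jaw top 203 y [-23.8 -16.8  31.7]
lip [ -0.7 -58.5] 27.5
t 19.15 pos [567.8 141.2 104.3] cal [61.2 56.1] tilt_z [ 0.006  0.009 -1.   ] yaw_err_deg(world) 0.27
shift mm [ 1.2 -4.1  4.2] F [ 2.11 14.5   2.23] Fcal -0.72 14.63 grip -0.003 9.7
```

```bash

python3 -m creep '[[0,0,0.001,0,0],[0,0,0.002,0,0],[0,0,0.003,0,0],[0,0,0.004,0,0],[0,0,0,0,0],[0,0,0,0,0]]' |grep -E "pos|wrist"
python3 pad.py
python3 - <<'E'
from rig import *
import cv2
c=camera("scene"); cv2.imwrite("pics/s4.png",cv2.resize(c["image"][150:330,200:500,::-1],None,fx=2.5,fy=2.5))
E
```

```text
eef_pos: [568.2, 144.3, 102.7]
wrist_force: [1.4, 2.8, 3.4]
pad top 117 y [-100.4  -93.6  -79.7]
jaw top 197 y [-23.9 -17.5  24.4]
lip [ -1.1 -57.6] 26.7
t 19.8 pos [568.1 144.2 102.6] cal [60.9 59.1] tilt_z [ 0.001  0.001 -1.   ] yaw_err_deg(world) 0.01
shift mm [ 0.9 -7.1  2.6] F [0.23 2.3  3.51] Fcal -0.22 2.3 grip 0.001 2.0
```

View pics/s4.png

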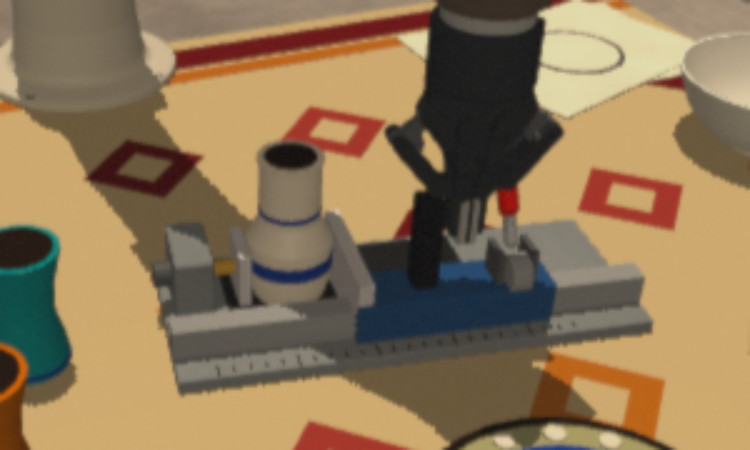

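The vase is pinched and upright at crop (290,230) between pad (240,265) and jaw (350,255). The finger at (465,225) sits between post and lever.

```bash

python3 -m creep '[[0,0,0.003,0,0],[0,0,0.003,0,0],[0,0,0.003,0,0],[0,0,0,0,0],[0,0,0,0,0]]' |grep -E "pos|wrist|force"
python3 pad.py
```

```text
eef_pos: [569.3, 152.4, 102.0]
wrist_force: [-0.1, 0.3, -0.7]
grasp_force: 0.0
pad top 120 y [-100.6  -93.7  -80.1]
jaw top 195 y [-23.6 -17.1  30.7]
lip [ -1.  -56.2] 27.5
t 20.4 pos [569.3 152.3 102. ] cal [60.5 67.2] tilt_z [-0.001 -0.    -1.   ] yaw_err_deg(world) -0.01
shift mm [  0.5 -15.2   2. ] F [ 0.8   0.23 -0.06] Fcal 0.74 0.38 grip -0.001 0.0
```

```bash

python3 -m creep '[[0,0,0,-0.01,0],[0,0,0,-0.02,0],[0,0,0,-0.03,0],[0,0,0,-0.03,0],[0,0,0,-0.02,0],[0,0,0,-0.01,0],[0,0,0,0,0]]' |grep -E "pos|wrist"
python3 -m creep '[[0,0.02,0.008,0,0],[0,0.03,0.01,0,0],[0,0.03,0.01,0,0],[0,0.03,0.01,0,0],[0,0.01,0,0,0],[0,0,0,0,0],[0,0,0,0,0]]' |grep -E "pos|wrist"
python3 - <<'E'
from h import *
from rig import *
for n in("scene","top"):
    c=camera(n); P=cloud(c); hsv=cv2.cvtColor(c["image"],cv2.COLOR_RGB2HSV)
    D=P[...,:2]-O; X=D@CX; Y=D@CY; Z=P[...,2]
    m=((hsv[...,0]<6)|(hsv[...,0]>174))&(hsv[...,1]>150)&(Z>75)&(Z<140)&(X>-20)&(X<100)&(Y>40)&(Y<180)
    if m.sum(): print(n,m.sum(),"x",np.percentile(X[m],[2,50,98]).round(1),"y",np.percentile(Y[m],[2,50,98]).round(1),"z",np.percentile(Z[m],[2,50,98]).round(1))
    m=(Z>115)&(Z<129)&(abs(X-60)<14)&(Y>10)&(Y<70)
    if m.sum(): print("post",np.percentile(X[m],[2,98]).round(1),np.percentile(Y[m],[2,98]).round(1))
shift([*cal(-5,101),105])
E
```

```text
eef_pos: [570.5, 152.7, 224.2]
wrist_force: [0.3, 0.3, 0.4]
eef_pos: [459.8, 212.0, 221.9]
wrist_force: [1.6, 0.4, -0.2]
scene 154 x [27.2 39.6 50.4] y [ 93.6  98.7 105.1] z [ 94.7 112.3 128.7]
post [52.7 72.3] [20.7 39.9]
top 51 x [19.8 26.  35.2] y [ 93.2  99.3 106.8] z [115.6 128.2 132.3]
post [49.4 68.2] [20.6 39.8]
t 21.9 pos [460.3 211.9 222. ] cal [-57.9 104.7] tilt_z [ 0. -0. -1.] yaw_err_deg(world) -0.13
shift mm [-52.9  -3.5 117. ] F [ 0.22 -0.69  0.35] Fcal 0.35 -0.63 grip 0.007 0.0
```

```bash

python3 -m creep '[[0,-0.015,-0.0045,0.01,0],[0,-0.015,0,0.02,0],[0,-0.005,0,0.025,0],[0,0,0,0.025,0],[0,0,0,0.02,0],[0,0,0,0.01,0],[0,0,0,0,0],[0,0,0,0,0]]' |grep -E "pos|wrist"
python3 -m creep '[[0,-0.005,0,0,0],[0,-0.005,0,0,0],[0,-0.005,0,0,0],[0,-0.005,0,0,0],[0,-0.005,0,0,0],[0,-0.005,0,0,0]]' |grep -E "pos|wrist"
python3 -c "
from h import *
shift([*cal(64,100),112])"
```

```text
eef_pos: [493.4, 201.4, 112.4]
wrist_force: [-0.5, -0.4, 0.8]
eef_pos: [522.5, 195.9, 112.3]
wrist_force: [-0.4, -0.3, -0.1]
t 23.3 pos [522.5 195.9 112.3] cal [  6.2 100.9] tilt_z [ 0.  0. -1.] yaw_err_deg(world) -0.01
shift mm [-57.8  -0.9   0.4] F [-0.44 -0.33 -0.13] Fcal -0.36 -0.41 grip 0.001 0.0
```

```bash

python3 -m creep '[[0,-0.005,0,0,0],[0,-0.005,0,0,0],[0,-0.005,0,0,0],[0,-0.005,0,0,0]]' |grep -E "pos|wrist"
python3 -m creep '[[0,-0.005,0,0,0],[0,-0.005,0,0,0],[0,-0.005,0,0,0]]' |grep -E "pos|wrist"
python3 -m creep '[[0,-0.004,0,0,0],[0,-0.004,0,0,0],[0,-0.004,0,0,0]]' |grep -E "pos|wrist"
python3 pad.py
```

```text
eef_pos: [541.8, 192.3, 112.3]
wrist_force: [-2.8, 0.8, 1.4]
eef_pos: [556.9, 189.1, 112.3]
wrist_force: [-3.3, 1.8, 3.0]
eef_pos: [566.8, 187.2, 112.1]
wrist_force: [-8.2, 1.4, 6.8]
pad top 122 y [-100.8  -93.7  -79.8]
jaw top 206 y [-23.8 -17.1  33.3]
lip [ -1.5 -58.9] 27.2
t 24.35 pos [567.2 187.1 112.1] cal [ 51.8 101. ] tilt_z [-0.003 -0.    -1.   ] yaw_err_deg(world) 0.0
shift mm [ -8.3 -49.   12.1] F [-5.87  1.58  4.  ] Fcal -6.06 0.42 grip -0.001 3.0
```

Lever is turning; pad undisturbed. Continue to the stop.

```bash

python3 -m creep '[[0,-0.003,0,0,0],[0,-0.003,0,0,0],[0,-0.003,0,0,0]]' |grep -E "pos|wrist"
python3 -m creep '[[0,-0.002,0,0,0],[0,-0.002,0,0,0],[0,-0.002,0,0,0]]' |grep -E "pos|wrist"
python3 -m creep '[[0,-0.002,0,0,0],[0,-0.002,0,0,0]]' |grep -E "pos|wrist"
python3 - <<'E'
from h import *
from rig import *
c=camera("scene"); cv2.imwrite("pics/s5.png",cv2.resize(c["image"][150:330,200:500,::-1],None,fx=2.5,fy=2.5))
shift([*cal(64,100),112])
E
```

```text
eef_pos: [573.1, 186.0, 111.4]
wrist_force: [-13.6, 1.8, 7.0]
eef_pos: [577.9, 185.1, 110.4]
wrist_force: [-12.3, 2.1, 0.3]
eef_pos: [581.2, 184.5, 109.8]
wrist_force: [-14.7, 3.2, 2.3]
t 25.2 pos [581.2 184.6 109.9] cal [ 66.  101.2] tilt_z [-0.011 -0.001 -1.   ] yaw_err_deg(world) 0.11
shift mm [ 2.  -1.2 -2.1] F [-12.75   3.87   1.7 ] Fcal -13.26 1.34 grip 0.001 6.3
```

View pics/s5.png

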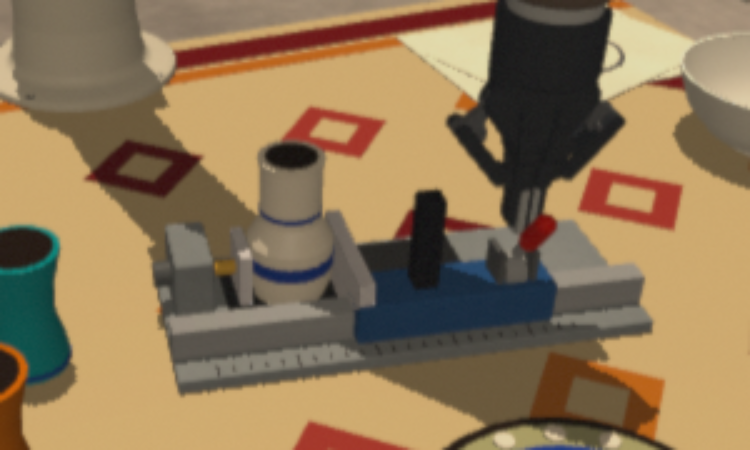

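The lever now leans over to +x at crop (538,232), and the vase is still upright at (290,230). I'll press a little more to find the stop.

```bash

python3 -m creep '[[0,-0.002,0,0,0],[0,-0.002,0,0,0]]' |grep -E "pos|wrist"
python3 -m creep '[[0,-0.002,0,0,0],[0,-0.002,0,0,0]]' |grep -E "pos|wrist"
```

```text
eef_pos: [581.9, 184.6, 109.6]
wrist_force: [-23.2, 4.3, 8.4]
eef_pos: [582.5, 184.6, 109.3]
wrist_force: [-31.4, 5.3, 14.9]
```

At the stop. Back off, lift, and check.

```bash

python3 -m creep '[[0,0.005,0,0,0],[0,0.01,0,0,0],[0,0.015,0,0,0],[0,0.02,0,0,0],[0,0.02,0,-0.01,0],[0,0.02,0,-0.03,0],[0,0,0,-0.04,0],[0,0,0,-0.04,0]]' |grep -E "pos|wrist"
python3 -m creep '[[0,0,0.02,0,0],[0,0,0.03,0,0],[0,0,0.03,0,0],[0,0,0,0,0],[0,0,0,0,0],[0,0,0,0,0]]' |grep -E "pos|wrist"
python3 pad.py
python3 - <<'E'
from h import *
from rig import *
c=camera("scene"); P=cloud(c); hsv=cv2.cvtColor(c["image"],cv2.COLOR_RGB2HSV)
D=P[...,:2]-O; X=D@CX; Y=D@CY; Z=P[...,2]
m=((hsv[...,0]<6)|(hsv[...,0]>174))&(hsv[...,1]>150)&(Z>75)&(Z<140)&(X>0)&(X<140)&(Y>40)&(Y<180)
q=np.c_[X[m],Z[m]]; mx=q.mean(0); print("lever angle", 0.61+np.arctan2(mx[0]-60,mx[1]-62), mx)
cv2.imwrite("pics/s6.png",cv2.resize(c["image"][150:330,200:500,::-1],None,fx=2.5,fy=2.5))
for nm,(x,y) in[("turq",(477,-169)),("or",(604,-216))]:
    k=top_of(P,(x-60,x+60,y-60,y+60),93,106); print(nm,cv2.minEnclosingCircle(P[k][:,:2].astype(np.float32))[0])
E
```

```text
eef_pos: [506.6, 198.6, 233.6]
wrist_force: [1.1, -0.8, -0.9]
eef_pos: [522.4, 276.0, 232.1]
wrist_force: [0.6, -0.6, -0.3]
pad top 122 y [-99.8 -92.6 -78.3]
jaw top 203 y [-23.1 -16.5  26.3]
lip [ -1.  -57.6] 26.7
t 27.05 pos [522.4 275.9 232.2] cal [ -9.4 179.4] tilt_z [ 0.    -0.001 -1.   ] yaw_err_deg(world) -0.12
shift mm [ -69.5 -127.2  132.3] F [ 0.69  0.38 -0.3 ] Fcal 0.6 0.51 grip 0.004 0.0
lever angle 1.3027031054559215 [100.31260365 110.57579974]
turq (481.9653625488281, -165.29336547851562)
or (605.7277221679688, -216.00234985351562)
```

View pics/s6.png

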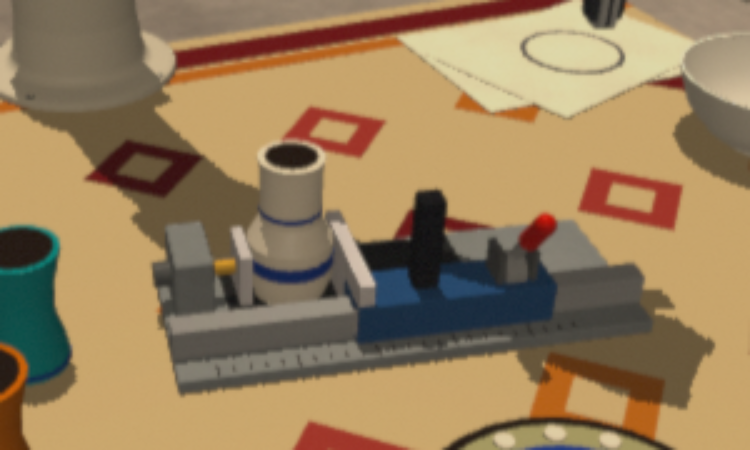

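The lever is locked at crop (538,232), the vase is pinched and upright at (290,230), and the arm is clear.

```bash
python3 -c "
from rig import *
print(close_job())"
```

```text
the job is handed in; nothing more can be done
None
```

The job is handed in, with no verdict returned: by camera estimates the vase stands upright on the bed, pinched at about 3.7 N (inside the 2 to 15 N limits, just under the 4 to 8 N target), the lever is pushed to its locked stop, the tumblers are standing within about 6 mm of where they started, and the arm is clear.

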